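# Lay up a crosswise bar frame and hold it against the sprung stop for screwing

## Task

One short aluminium bar already lies in its slot of the white assembly fixture: lay the other short bar in the empty slot and let go of it, then lay the long bar crosswise on top of both, centred between its ends. Slide the long bar squarely against the two-pronged sprung stop and press until the stop's pointer stands between the two gauge pins, never ramming the stop to the end of its travel, and finish while still holding it there with that steady push, so that a colleague can drive the screws. Leave the link arm, the screw tray and the screwdriver alone.

Things in the scene. Friction and masses are not known exactly. Their poses are not given: they have to be found in the camera images.
- fixture: White plastic assembly fixture, fixed to the bench. Base plate 12 mm thick, x = -85 to 155, y = -110 to 110 mm in its frame; origin on the bench, z up. Two slots along its x, centred at x = -10 mm: y = +75 filled, y = -75 mm empty. At its +x end the sprung stop, a spring block (48 mm high, x = 130 to 154 mm) and, at y = -68 mm, the gauge rail with two pins (tops 56 mm high).
- empty_slot (a point): Centre of the empty slot's floor, which is the plate's top, 12 mm above the bench; axes as the fixture's. Both slots are 138 (x) x 33 mm: 4 mm to spare all round a short bar. They are bounded by 8 mm high grey ribs: end ribs, and side ribs only within 22 mm of the ends, so that fingers fit beside the bar's middle.
- stop_face (a point): Middle point between the faces of the stop's two steel prongs, 34 mm above the bench, moving with the stop; at rest at x = 35, y = 0 mm in the fixture's frame, same axes. The long bar is pressed against the faces along +x. The prongs (|y| = 32 to 52 mm, 24 to 44 mm above the bench) leave a gap 64 mm wide and 35 mm deep between them: room for a finger in front of the bar.
- stop (a joint): How far the sprung stop is pressed in, m along the fixture's +x: 0 at rest, 0.030 at the end of travel; 0.6 N per mm, no preload. Its 3 mm wide dark pointer moves along the gauge rail: level with the first pin at 0.009, with the second at 0.023 (pins 3 mm thick), between and clear of both from 0.012 to 0.020.
- short_set: Short aluminium flat bar, 130 x 25 x 15 mm, about 0.13 kg, loose, already lying in the slot at y = +75 mm. Origin at the centre of its underside, x along its length, z up.
- short_bar: The other short aluminium bar, same size (130 x 25 x 15 mm), lying flat on the bench to one side of the fixture. Origin at the centre of its underside, x along its length, z up.
- long_bar: Long aluminium flat bar, 200 x 25 x 15 mm, about 0.2 kg, lying flat on the bench on the other side of the fixture. Origin at the centre of its underside, x along its length, z up. Laid across the short bars its underside is 27 mm above the bench and its length runs along the fixture's y.
- link_arm: Bystander: black plastic link arm, about 150 x 44 x 18 mm. Leave it alone.
- screw_tray: Bystander: small open blue plastic tray, 100 x 70 x 30 mm. Leave it alone.
- screwdriver: Bystander: screwdriver lying beyond the fixture. Leave it alone.
Things that resemble listed ones, but are neither listed nor needed, are in the scene too. What is shaped like the short_bar but black or turquoise is not meant.

How it is judged (in metres and radians):
On the way, in this order (a step that is already met when the one before it is completed fails the run):
1. the second short bar lies in the empty slot, released (x of short_bar in the frame of fixture between -0.019 and -0.001 m and y of short_bar in the frame of fixture between -0.084 and -0.066 m and z of short_bar in the frame of fixture between 0.009 and 0.0155 m and angle between the x axis of short_bar and the x axis of fixture, either way round below 0.1 rad and contact force between the fingers and short_bar below 0.3 N and linear speed of short_bar below 0.02 m/s), for 0.2 s.
2. the long bar lies crosswise on both short bars (z of long_bar in the frame of fixture between 0.0235 and 0.031 m and y of long_bar in the frame of fixture between -0.01 and 0.01 m and angle between the x axis of long_bar and the y axis of fixture, either way round below 0.1 rad and angle between long_bar's own z axis and vertical below 0.08 rad and x of short_set in the frame of fixture between -0.019 and -0.001 m and y of short_set in the frame of fixture between 0.066 and 0.084 m and z of short_set in the frame of fixture between 0.009 and 0.0155 m and angle between the x axis of each of short_set, short_bar and the x axis of fixture, either way round below 0.1 rad and x of short_bar in the frame of fixture between -0.019 and -0.001 m and y of short_bar in the frame of fixture between -0.084 and -0.066 m and z of short_bar in the frame of fixture between 0.009 and 0.0155 m), for 0.2 s.
At the end, for the whole second after the job is handed in: Short bars flat in their slots (9 mm, 0.1 rad); long bar level on both, crosswise within 0.1 rad, centred within 10 mm, edge against the prongs; the fingers keep it pressed and still with 5 to 15 N, stop pressed in by 10 to 22 mm, through the last second (all of step 2 and value of joint stop between 0.01 and 0.022 m and x of long_bar in the frame of stop_face between -0.016 and -0.0105 m and contact force between long_bar and fixture between 5 and 15 N and contact force between the fingers and long_bar above 2 N and linear speed of long_bar below 0.01 m/s); the arm keeps its last pose, push and grip.
It fails at once if the stop was rammed to the end of its travel (value of joint stop above 0.0285 m).
It fails at once if a bystander was moved by more than 30 mm (distance of any of link_arm, screw_tray, screwdriver from where it was at the start of the episode above 0.03 m).
It also fails if it takes over 64 s, if anything falls off the work surface, if the arm or the gripper's body presses on something with over 40 N, if the wrist force passes 120 N, or if a joint passes its speed limit or range.

## Robot

A 6-joint arm with a two-finger parallel gripper is mounted at the origin on the work surface. World frame = base frame: x ahead of the robot, y to its left, z up, the work surface at z = 0. Lengths are in mm, angles in rad, forces in N, time in s.
With the tool pointing down it reaches from about 350 to 775 mm from the base axis. Payload 7.3 kg.
Tool frame: the origin (TCP) lies at the very end of the fingers, on their centre line; the grasp point (between the pads) lies 19 mm behind it; z points along the fingers, y is the line along which they close (so a half turn about z gives the same grasp; the last joint's range is limited). The gripper opens to 92 mm and grips with 3 to 60 N. Pads are 19 mm wide; open, the fingers measure 130 mm over their backs; the gripper's body (75 mm by 190 mm) begins 47 mm behind the grasp point.
Start: joints at [-1.33, 0.342, 1.524, -0, 1.275, -0.146], TCP at [198.068, -486.227, 193.341] pointing down, gripper open.
Joint ranges: [-2.53, 2.53], [-0.77, 2.02], [0.04, 2.7], [-1, 4.14], [0.28, 2.66], [-3.11, 3.11]. Speed limits (rad/s): [2.57, 2.57, 3.14, 3.14, 3.14, 3.14].

## Interface

Orientations are given as [roll, pitch, yaw] about the fixed x, y, z axes, in that order (R = Rz(yaw) Ry(pitch) Rx(roll)).
In Python, from plant import bot gives the robot as it stands.
- The arm moves only by the tool jog_arm, never from a script. Its argument "targets" is a list of rows, each an object with "xyz": the shift along the tool's x, y, z as a fraction of full scale, a list of three; "spin": the turn about the tool's z as a fraction of full scale. In form: [{"xyz": [x, y, z], "spin": spin}, ...]. A call has exactly 10 rows; each row shifts and turns the commanded pose from where the row before left it, along the tool's axes as they then stand; what a row does not reach is not made up. Full scale, the value 1, is 80 mm for a shift and 0.1 rad for a turn. A row lasts 1/8 s, in which the tool goes at most 62.5 mm and 10.7 degrees, less where a joint would pass 70% of its speed; a pose out of reach is approached as far as the arm can. A call with a number of a shift or a turn outside -1 to 1 is refused whole. A call with a gripper value outside its range is refused whole. "gripper" is the opening in per cent of the stroke, from 0 (shut) to 100 (fully open), set as the call begins (left out, the last holds). The fingers move at their own pace and stop on an object; the grip force is fixed at half the most. Time passes only in rows, so rows that do not move let the fingers close, or fill a call up. It gives the time, the measured TCP pose, the force, the opening and the grip force at its end, in the units of the state.
- bot.get_obs(): the state, without advancing time (a new reading comes with each control period).
- bot.capture(name): name is "scene" or "side" or "wrist"; returns the picture (400x640x3 uint8, blue, green, red); there is no depth.
- bot.get_calibration(name): a dict with "vfov" (degrees; the focal length in pixels is half the picture's height over the tangent of half this angle, whatever the lens; pixels are square), "cx", "cy" (the principal point, pixels), "k1" (the pictures are not rectified: a ray, as slopes to the right and down, at radius r is drawn at 1 + k1 r^2 times it, then the intrinsics apply), "eye" and "rotation" of the camera in the world. Camera axes: x right, y down, z forward; pixel columns grow to the right and rows downward; lengths in mm; the calibration is good to about 2 mm. A picture is of the moment at which its call begins: read the wrist's pose just before it. get_calibration takes no time and is no camera call; for the wrist camera it gives the pose at the moment of the call.
- bot.close_job(): hands the job in; it is judged then, once.
The state is a dict: "time": time; "joint_positions": joint angles; "dq": joint speeds; "tau": joint torques, N m; "tool_pos": TCP position; "tcp_rot": TCP orientation; "contact_force": force on the tool from outside, world axes, zero at the start; "moment": the same for the moment, N m; "grip_width": finger opening in mm; "finger_force": force on a finger pad.
Only numpy, scipy, OpenCV 4.12 (cv2) and the standard library are available. Lean on these libraries where they do the work, as an engineer would, in place of code of your own. Each camera call takes 0.05 s, during which the arm holds its last target. There are 200 camera calls.

## Working session

There is one attempt and no reset: what is moved stays moved. The work goes in short steps, Python scripts to look and compute and a tool call to move; the robot and the scene stay as the last step left them, time stands still between calls to the robot, and variables do not carry over. Pictures are saved under pics/ and viewed, at most 10 in all, crops included, and the job is handed in when it is done.

Besides the shell and the picture viewer there is one more tool, called after "Request:" as name(argument=value, ...) on one line, values as JSON. jog_arm: Moves the arm, as the interface text tells. Shift numbers are shares of 80 mm and turn numbers shares of 0.1 rad, none past 1 either way. Its arguments: {"type":"object","properties":{"targets":{"type":"array","items":{"type":"object","properties":{"xyz":{"type":"array","items":{"type":"number"}},"spin":{"type":"number"}}}},"gripper":{"type":"number"}},"required":["targets"]}

```bash
mkdir -p pics; cat > h.py <<'E'
import numpy as np, cv2
from plant import bot
def ray(cal,u,v,H=400):
    f=H/2/np.tan(np.radians(cal['vfov'])/2)
    d=np.array([(u-cal['cx'])/f,(v-cal['cy'])/f]); s=d.copy()
    for _ in range(30): s=d/(1+cal['k1']*(s@s))
    R=np.array(cal['rotation']); return np.array(cal['eye'],float), R@np.array([s[0],s[1],1.])
def onz(cal,u,v,z):
    e,d=ray(cal,u,v); return e+d*(z-e[2])/d[2]
def proj(cal,p,H=400):
    f=H/2/np.tan(np.radians(cal['vfov'])/2)
    c=np.array(cal['rotation']).T@(np.array(p,float)-np.array(cal['eye'])); s=c[:2]/c[2]
    s=s*(1+cal['k1']*(s@s)); return s*f+[cal['cx'],cal['cy']]
def tri(a,b):
    A=[];r=[]
    for e,d in (a,b):
        d=d/np.linalg.norm(d);P=np.eye(3)-np.outer(d,d);A.append(P);r.append(P@e)
    return np.linalg.lstsq(np.vstack(A),np.hstack(r),rcond=None)[0]
def grab(name,fn):
    cal=bot.get_calibration(name); im=bot.capture(name)
    cv2.imwrite('pics/%s.png'%fn,im); return cal,im
E
python3 - <<'E'
from h import *
for n in('scene','side','wrist'):
    c,i=grab(n,n+'0'); print(n,c,i.shape)
    if n!='wrist':
        print()
o=bot.get_obs();print(o)
a,b=[cv2.imread('pics/%s0.png'%n) for n in('scene','side')]
cv2.imwrite('pics/both.png',cv2.resize(np.vstack([a,b]),(480,600)))
E
```

```text
scene {'vfov': 50.17529888804246, 'cx': 318.6497324582015, 'cy': 197.96838457184785, 'k1': -0.11852063969963862, 'eye': array([1377.54855746, -111.76453265,  725.83138293]), 'rotation': array([-2.22071612e+00, -7.01857411e-04,  1.48638862e+00])} (400, 640, 3)

side {'vfov': 44.097816724875216, 'cx': 319.1741223142991, 'cy': 196.38633924935272, 'k1': -0.08695675628301562, 'eye': array([ 127.06934038,  775.0924567 , 1162.37708509]), 'rotation': array([-2.44465074,  0.01776675, -2.70924654])} (400, 640, 3)

wrist {'vfov': 64.67286789169911, 'cx': 323.05502170899257, 'cy': 195.03764711500997, 'k1': -0.04492605357729365, 'eye': array([ 269.37479323, -456.753475  ,  384.19510136]), 'rotation': array([ 2.85533223e+00,  8.48293686e-04, -1.18377545e+00])} (400, 640, 3)
{'time': 0.15, 'joint_positions': array([-1.33002486e+00,  3.42568200e-01,  1.52477573e+00,  4.36773585e-06,
        1.27537775e+00, -1.46023582e-01]), 'dq': array([-0.00094913, -0.00282063, -0.0019717 ,  0.00273674, -0.00030509,
        0.00109747]), 'tau': array([ 1.57191364e-03, -4.31471479e+01, -2.44353747e+01,  7.18494295e-02,
        5.36703458e-02, -7.79840730e-05]), 'tool_pos': array([ 197.97370916, -485.89063701,  192.809389  ]), 'tcp_rot': array([-3.14047625e+00, -1.68412064e-04,  3.86793683e-01]), 'contact_force': array([-0.45734669,  0.44810249,  1.17055695]), 'moment': array([ 0.06760124, -0.04718529, -0.01770486]), 'finger_force': 0.0, 'grip_width': 91.7465196759309}
```

View pics/scene0.png

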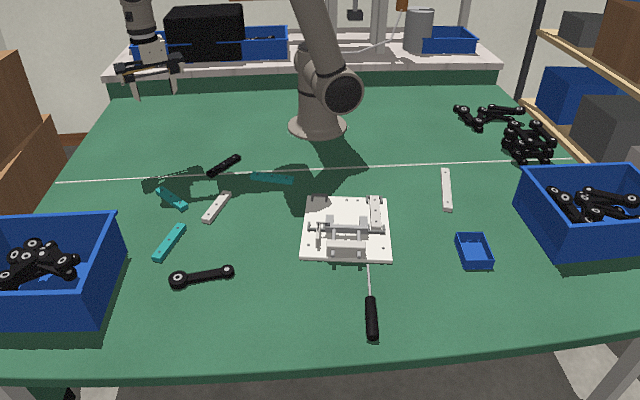

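View pics/side0.png

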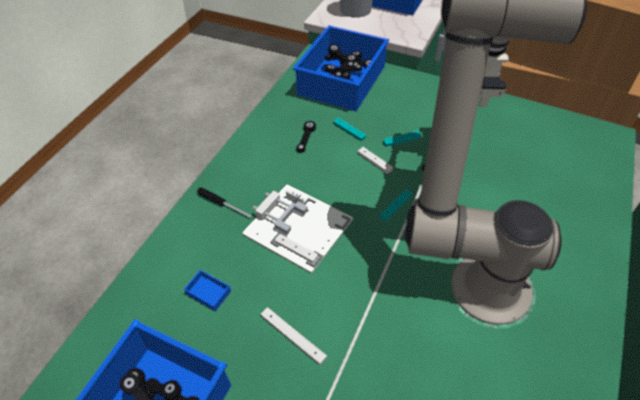

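Scene: the candidates for the short bar are white (217,207), turquoise (169,243), (171,198) and (272,179), and black (224,165). The white one is bare aluminium on the side away from the long bar (447,189), so it fits. The fixture is around (347,230), with the stop towards the camera (+x) and the filled slot at (376,210). I'll confirm in a crop and measure.

```bash
sed -i "s/^from plant/from scipy.spatial.transform import Rotation as Ro\nfrom plant/; s/R=np.array(cal\['rotation'\])/R=Ro.from_euler('xyz',cal['rotation']).as_matrix()/; s/np.array(cal\['rotation'\]).T/Ro.from_euler('xyz',cal['rotation']).as_matrix().T/" h.py
python3 - <<'E'
from h import *
cs,cd=bot.get_calibration('scene'),bot.get_calibration('side')
S,D=cv2.imread('pics/scene0.png'),cv2.imread('pics/side0.png')
cv2.imwrite('pics/crop1.png',np.vstack([cv2.resize(S[150:285,190:410],None,fx=3,fy=2.2,interpolation=cv2.INTER_CUBIC)[:297],cv2.resize(D[140:280,180:400],(660,300))]))
print('base',proj(cs,[0,0,0]),proj(cd,[0,0,0]))
def blob(im,u,v,thr=135):
    m=(im.min(2)>thr).astype(np.uint8); n,l,st,ce=cv2.connectedComponentsWithStats(m)
    k=l[v-6:v+7,u-6:u+7]; k=np.bincount(k[k>0]).argmax()
    return (l==k).astype(np.uint8),ce[k],st[k]
for nm,a,b in(('short',(217,207),(375,159)),('long',(447,189),(293,335))):
    ms,c1,s1=blob(S,*a);md,c2,s2=blob(D,*b)
    print(nm,c1,s1,c2,s2,'tri',tri(ray(cs,*c1),ray(cd,*c2)))
    for m,c in((ms,cs),(md,cd)):
        cn=max(cv2.findContours(m,0,1)[0],key=len)[:,0]
        P=np.array([onz(c,*p,15)[:2] for p in cn],np.float32)
        (x,y),wh,an=cv2.minAreaRect(P); print('  rect',x,y,wh,an)
m,c1,s1=blob(S,315,205,150);print(c1,s1)
cn=max(cv2.findContours(m,0,1)[0],key=len)[:,0]
print(cv2.minAreaRect(np.array([onz(cs,*p,12)[:2] for p in cn],np.float32)))
for p in((306,195),(300,262),(394,264),(388,195)):print(onz(cs,*p,12))
for p in((288,185),(352,217),(313,270),(243,236)):print(onz(cd,*p,12))
E
```

```text
base [317.18937217 126.48807088] [491.38690594 286.89249198]
short [214.09090909 206.75494071] [201 194  28  27 253] [372.5840708  157.07964602] [358 147  29  22 226] tri [ 459.8786757  -315.42187449   12.10839325]
  rect 457.1526184082031 -315.37701416015625 (26.20830726623535, 117.98902893066406) 68.32923889160156
  rect 457.8275146484375 -309.56298828125 (29.262737274169922, 117.66090393066406) 69.13491821289062
long [446.27868852 187.97814208] [441 167  12  42 366] [293.86801427 335.20451843] [261 307  66  57 841] tri [419.7524846  340.61134233   8.25862013]
  rect 420.0906066894531 339.27099609375 (25.524084091186523, 205.10813903808594) 74.04780578613281
  rect 421.9712829589844 341.44512939453125 (27.54749298095703, 201.1425323486328) 73.92864227294922
[348.46438601 227.2279806 ] [ 299  195   94   66 3917]
((554.9362182617188, 27.973342895507812), (220.16366577148438, 254.4036102294922), 81.6685562133789)
[425.21552404 -66.06778002  12.        ]
[681.96341776 -95.68228934  12.        ]
[707.21082026 119.96857319  12.        ]
[444.28114553 162.31670699  12.        ]
[656.96957091 -93.43239351  12.        ]
[428.09657226 -58.28061918  12.        ]
[455.57149258 151.89902318  12.        ]
[686.65906043 131.99727074  12.        ]
```

View pics/crop1.png

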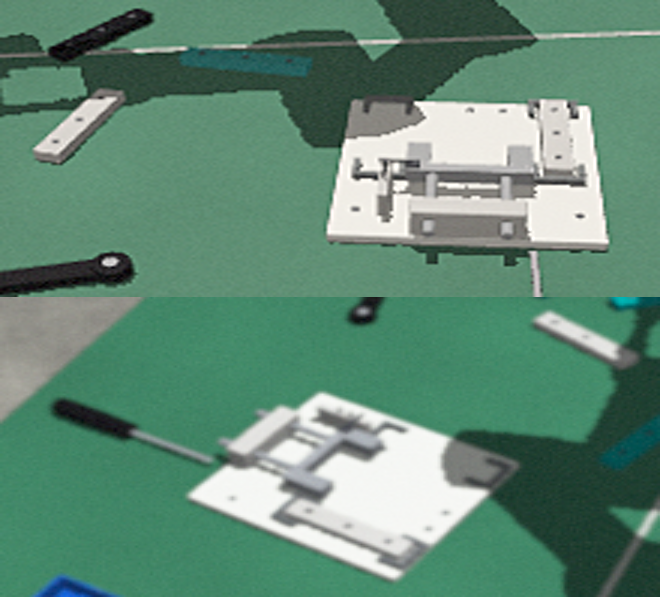

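The crop confirms it: a white short bar, with its robot-side end in shadow, and the empty slot is on the bar's side. I'll write a move planner, then hover over the short bar.

```bash
cat >> h.py <<'E'
def plan(x,y,z,yaw,n=10,start=None):
    o=bot.get_obs(); p=np.array(o['tool_pos'] if start is None else start[:3],float); w=o['tcp_rot'][2] if start is None else start[3]
    dw=yaw-w; dw=(dw+np.pi/2)%np.pi-np.pi/2; t=np.array([x,y,z],float); s0=p.copy()
    for i in range(n):
        d=s0+(t-s0)*(i+1)/n-p; c,s=np.cos(w),np.sin(w)
        l=np.array([c*d[0]+s*d[1], s*d[0]-c*d[1], -d[2]]); sp=-dw/n/0.1
        q=np.round(l/80,3); spq=np.round(sp,3); print(q.tolist(),spq)
        l=q*80; p=p+[c*l[0]+s*l[1], s*l[0]-c*l[1], -l[2]]; w-=spq*0.1
    print('end',p.round(1),round(w,4),'t',o['time'])
E
python3 - <<'E'
from h import *
plan(452,-312,150,-0.385,8)
E
```

```text
[0.47, -0.102, 0.067] 0.965
[0.458, -0.147, 0.067] 0.965
[0.442, -0.19, 0.067] 0.965
[0.421, -0.232, 0.067] 0.965
[0.398, -0.271, 0.066] 0.965
[0.369, -0.308, 0.067] 0.965
[0.337, -0.343, 0.067] 0.965
[0.304, -0.373, 0.067] 0.965
end [ 452. -312.  150.] -0.3852 t 0.15
```

Request:
jog_arm(targets=[{"xyz": [0.47, -0.102, 0.067], "spin": 0.965}, {"xyz": [0.458, -0.147, 0.067], "spin": 0.965}, {"xyz": [0.442, -0.19, 0.067], "spin": 0.965}, {"xyz": [0.421, -0.232, 0.067], "spin": 0.965}, {"xyz": [0.398, -0.271, 0.066], "spin": 0.965}, {"xyz": [0.369, -0.308, 0.067], "spin": 0.965}, {"xyz": [0.337, -0.343, 0.067], "spin": 0.965}, {"xyz": [0.304, -0.373, 0.067], "spin": 0.965}, {"xyz": [0, 0, 0], "spin": 0}, {"xyz": [0, 0, 0], "spin": 0}], gripper=100)

```text
time: 1.4
tool_pos: [451.7, -312.5, 150.3]
tcp_rot: [3.141, 0.001, -0.384]
contact_force: [-0.7, -0.7, 0.3]
grip_width: 91.5
finger_force: 0.0
```

```bash
python3 - <<'E'
from h import *
o=bot.get_obs();print(o['tool_pos'],o['tcp_rot'],o['contact_force'])
c,i=grab('wrist','w1'); np.save('w1.npy',c)
t=o['tool_pos'];print(proj(c,t),proj(c,[452,-312,15]))
for th in(100,135,160):
    m=(i.min(2)>th).astype(np.uint8)
    for cn in cv2.findContours(m,0,1)[0]:
        if cv2.contourArea(cn)>800:
            P=np.array([onz(c,*p,15)[:2] for p in cn[:,0]],np.float32)
            r=cv2.minAreaRect(P);print(th,cv2.boundingRect(cn),r)
E
```

```text
[ 451.66371728 -312.51448337  150.32859578] [ 3.14130096e+00  6.99049968e-04 -3.83823034e-01] [-0.74515892 -0.65944264  0.29061561]
[324.05679515 225.1557575 ] [322.99052442 177.31354257]
100 (309, 115, 26, 120) ((452.03900146484375, -310.90704345703125), (25.4370174407959, 129.69447326660156), 68.58074951171875)
100 (0, 65, 129, 198) ((581.4901123046875, -11.202766418457031), (174.23800659179688, 194.4435272216797), 79.12948608398438)
135 (310, 146, 25, 89) ((437.4826354980469, -305.3190612792969), (25.207704544067383, 98.46406555175781), 68.58124542236328)
135 (0, 65, 118, 193) ((583.684326171875, -11.310348510742188), (162.28927612304688, 190.8109130859375), 78.64028930664062)
160 (310, 146, 25, 89) ((437.4345397949219, -305.3724060058594), (25.07322883605957, 98.36656951904297), 68.58124542236328)
160 (0, 66, 110, 174) ((582.805908203125, -54.06072998046875), (128.0547637939453, 181.5503387451172), 52.060943603515625)
```

View pics/w1.png

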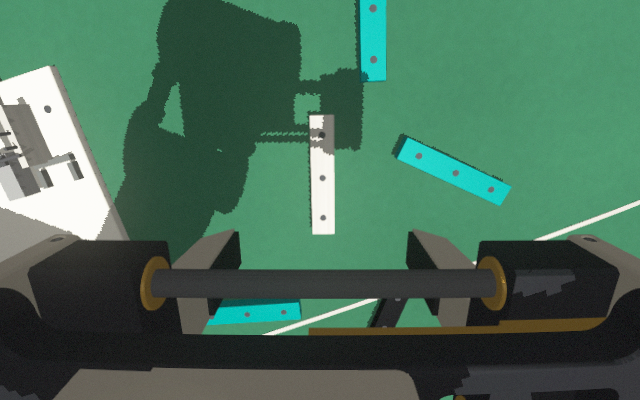

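Wrist view: the white short bar spans (309–335, 115–235), and its 130 x 25 size on the z=15 plane fits. Two other turquoise bars are nearby at (373,40) and (455,172). I'll go partly down and take a second view for the height.

Request:
jog_arm(targets=[{"xyz": [-0.003, -0.02, 0.5], "spin": -0.1}, {"xyz": [0, 0, 0.5], "spin": 0}, {"xyz": [0, 0, 0], "spin": 0}, {"xyz": [0, 0, 0], "spin": 0}, {"xyz": [0, 0, 0], "spin": 0}, {"xyz": [0, 0, 0], "spin": 0}, {"xyz": [0, 0, 0], "spin": 0}, {"xyz": [0, 0, 0], "spin": 0}, {"xyz": [0, 0, 0], "spin": 0}, {"xyz": [0, 0, 0], "spin": 0}])

```text
time: 2.7
tool_pos: [452.5, -310.8, 70.5]
tcp_rot: [3.142, 0.0, -0.375]
contact_force: [-0.1, 0.6, -0.1]
grip_width: 91.8
finger_force: 0.0
```

```bash
python3 - <<'E'
from h import *
o=bot.get_obs();print(o['tool_pos'],o['tcp_rot'])
c,i=grab('wrist','w2')
c1=np.load('w1.npy',allow_pickle=True).item();i1=cv2.imread('pics/w1.png')
def corners(im):
    m=(im.min(2)>100).astype(np.uint8)
    for cn in cv2.findContours(m,0,1)[0]:
        x,y,w,h=cv2.boundingRect(cn)
        if cv2.contourArea(cn)>800 and 150<x and 1.5*w<h: print((x,y,w,h)); b=cv2.boxPoints(cv2.minAreaRect(cn)); return cn,b[np.argsort(b[:,1])]
cn,b=corners(i); _,b1=corners(i1)
a=b[:2].mean(0);a1=b1[:2].mean(0); print('far end tri',tri(ray(c,*a),ray(c1,*a1)))
a=b[2:].mean(0);a1=b1[2:].mean(0); print('near end tri',tri(ray(c,*a),ray(c1,*a1)))
print(cv2.minAreaRect(np.array([onz(c,*p,15)[:2] for p in cn[:,0]],np.float32)))
E
```

```text
[ 452.4717057  -310.78182864   70.47074319] [ 3.14155627e+00  9.17280491e-05 -3.75146493e-01]Traceback (most recent call last):
  File "<stdin>", line 10, in <module>
TypeError: cannot unpack non-iterable NoneType object
```

```bash
python3 - <<'E'
from h import *
i=cv2.imread('pics/w2.png');i1=cv2.imread('pics/w1.png');c=bot.get_calibration('wrist')
c1=np.load('w1.npy',allow_pickle=True).item()
def far(im):
    m=(im.min(2)>100); m[:, :230]=0;m[:,420:]=0; 
    n,l,st,ce=cv2.connectedComponentsWithStats(m.astype(np.uint8))
    st2=[(k,*st[k]) for k in range(1,n) if st[k][4]>300];print(st2)
    k=min(st2,key=lambda s:s[2])
    y=k[2];r=np.where(l[y+6]==k[0])[0];return (r.mean(),y-0.5)
a=far(i);a1=far(i1);print(a,a1,tri(ray(c,*a),ray(c1,*a1)),onz(c,*a,15),onz(c1,*a1,15))
E
```

```text
[(1, np.int32(230), np.int32(0), np.int32(190), np.int32(271), np.int32(27456)), (9, np.int32(230), np.int32(299), np.int32(190), np.int32(36), np.int32(5832)), (10, np.int32(230), np.int32(369), np.int32(189), np.int32(31), np.int32(5503))]
[(3, np.int32(309), np.int32(115), np.int32(26), np.int32(120), np.int32(2849)), (5, np.int32(262), np.int32(298), np.int32(116), np.int32(37), np.int32(611))]
(np.float64(309.7647058823529), np.float64(-0.5)) (np.float64(321.0), np.float64(114.5)) [ 521.25026949 -338.35433358  271.61079732] [ 592.67800783 -355.30561713   15.        ] [ 512.86830343 -334.41321907   15.        ]
```

```bash
python3 - <<'E'
from h import *
i=cv2.imread('pics/w2.png');i1=cv2.imread('pics/w1.png');c=bot.get_calibration('wrist')
c1=np.load('w1.npy',allow_pickle=True).item()
def far(im):
    h=cv2.cvtColor(im,cv2.COLOR_BGR2HSV); m=(h[...,1]<50)&(h[...,2]>85); m[:, :270]=0;m[:,390:]=0
    n,l,st,ce=cv2.connectedComponentsWithStats(m.astype(np.uint8))
    S=[(k,*st[k].tolist()) for k in range(1,n) if st[k][4]>600];print(S)
    k=min(S,key=lambda s:s[2]);y=k[2];r=np.where(l[y+8]==k[0])[0];return (r.mean(),y-0.5)
a=far(i);a1=far(i1);print(a,a1,tri(ray(c,*a),ray(c1,*a1)),onz(c,*a,15),onz(c1,*a1,15))
E
```

```text
[(1, 270, 118, 120, 181, 7410), (23, 270, 370, 120, 30, 3600)]
[(3, 309, 114, 26, 121, 2918), (7, 270, 370, 120, 30, 3600)]
(np.float64(324.0), 117.5) (np.float64(321.5), 113.5) [ 513.45384296 -335.04380359   11.58725065] [ 513.56678915 -334.93998085   15.        ] [ 513.5882714  -335.24737445   15.        ]
```

The two views put the bar's top at about 12–15 mm, which agrees with the text. Grasp now.

Request:
jog_arm(targets=[{"xyz": [-0.005, 0, 0.42], "spin": 0}, {"xyz": [0, 0, 0.3], "spin": 0}, {"xyz": [0, 0, 0.12], "spin": 0}, {"xyz": [0, 0, 0], "spin": 0}, {"xyz": [0, 0, 0], "spin": 0}, {"xyz": [0, 0, 0], "spin": 0}, {"xyz": [0, 0, 0], "spin": 0}, {"xyz": [0, 0, 0], "spin": 0}, {"xyz": [0, 0, 0], "spin": 0}, {"xyz": [0, 0, 0], "spin": 0}])

```text
time: 4.0
tool_pos: [452.1, -310.7, 3.3]
tcp_rot: [3.142, -0.0, -0.375]
contact_force: [0.8, 0.1, -0.3]
grip_width: 92.2
finger_force: 0.0
```

Request:
jog_arm(targets=[{"xyz": [0, 0, 0], "spin": 0}, {"xyz": [0, 0, 0], "spin": 0}, {"xyz": [0, 0, 0], "spin": 0}, {"xyz": [0, 0, 0], "spin": 0}, {"xyz": [0, 0, 0], "spin": 0}, {"xyz": [0, 0, 0], "spin": 0}, {"xyz": [0, 0, 0], "spin": 0}, {"xyz": [0, 0, -0.1], "spin": 0}, {"xyz": [0, 0, -0.6], "spin": 0}, {"xyz": [0, 0, -0.7], "spin": 0}], gripper=0)

```text
time: 5.25
tool_pos: [451.6, -310.2, 116.4]
tcp_rot: [-3.141, 0.002, -0.375]
contact_force: [0.8, -0.7, 0.5]
grip_width: 1.0
finger_force: 0.0
```

```bash
python3 - <<'E'
from h import *
# fixture est: origin from corners (scene+side) on z=12, yaw -0.135
w=-0.135;c,s=np.cos(w),np.sin(w)
ctr=np.array([[425,-66],[682,-96],[707,120],[444,162],[657,-93],[428,-58],[456,152],[687,132]]).mean(0)
o=ctr-35*np.array([c,s]);p=lambda x,y:o+[c*x-s*y,s*x+c*y]
t=p(-10,-75);print(ctr,o,t); plan(*t,130,w,8)
E
```

```text
[560.75   31.625] [526.06845341  36.33566089] [506.06516677 -36.63603585]
[-0.078, -0.429, -0.021] -0.3
[-0.064, -0.431, -0.022] -0.3
[-0.052, -0.433, -0.021] -0.3
[-0.038, -0.434, -0.021] -0.3
[-0.026, -0.435, -0.022] -0.3
[-0.013, -0.436, -0.021] -0.3
[0.001, -0.436, -0.021] -0.3
[0.013, -0.435, -0.022] -0.3
end [506.  -36.7 130. ] -0.1353 t 5.25
```

The grasp missed: the opening is 1 mm. I'll look.

```bash
python3 - <<'E'
from h import *
o=bot.get_obs();print(o['grip_width'],o['tool_pos'])
c,i=grab('wrist','w3')
h=cv2.cvtColor(i,cv2.COLOR_BGR2HSV); m=((h[...,1]<50)&(h[...,2]>85)).astype(np.uint8)
for cn in cv2.findContours(m,0,1)[0]:
  if cv2.contourArea(cn)>800:
    P=np.array([onz(c,*p,15)[:2] for p in cn[:,0]],np.float32)
    print(cv2.boundingRect(cn),cv2.minAreaRect(P))
E
```

```text
1.0187783963894443 [ 451.60607723 -310.23427849  116.35576694]
(53, 367, 366, 33) ((262.5086669921875, -110.34904479980469), (464.5518493652344, 56.3878173828125), 69.98429870605469)
(514, 223, 126, 109) ((245.70445251464844, -542.124755859375), (129.7082977294922, 135.492919921875), 10.04949951171875)
(289, 114, 69, 145) ((449.1581115722656, -299.0881042480469), (67.92960357666016, 142.6407928466797), 78.21343994140625)
(0, 58, 121, 274) ((520.0328979492188, -47.9073486328125), (134.38526916503906, 290.1636047363281), 51.767330169677734)
```

View pics/w3.png

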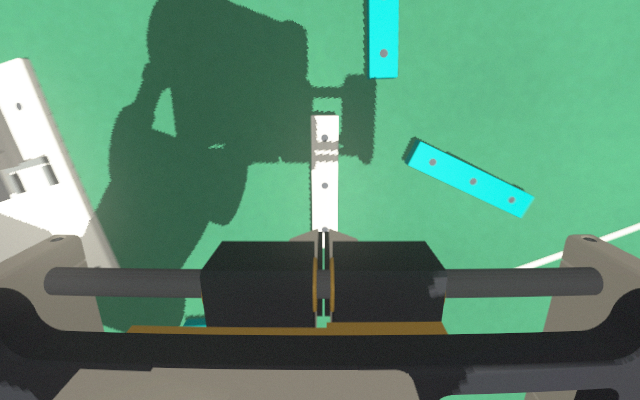

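The bar (311–339, 114–232) is still in place, so the fingers simply had not closed before the lift. I'll reopen and check the bar's pose.

Request:
jog_arm(targets=[{"xyz": [0, 0, 0], "spin": 0}, {"xyz": [0, 0, 0], "spin": 0}, {"xyz": [0, 0, 0], "spin": 0}, {"xyz": [0, 0, 0], "spin": 0}, {"xyz": [0, 0, 0], "spin": 0}, {"xyz": [0, 0, 0], "spin": 0}, {"xyz": [0, 0, 0], "spin": 0}, {"xyz": [0, 0, 0], "spin": 0}, {"xyz": [0, 0, 0], "spin": 0}, {"xyz": [0, 0, 0], "spin": 0}], gripper=100)

```text
time: 6.55
tool_pos: [452.1, -310.7, 115.4]
tcp_rot: [3.141, -0.0, -0.375]
contact_force: [0.4, 0.4, 0.1]
grip_width: 91.3
finger_force: 0.0
```

```bash
python3 - <<'E'
from h import *
o=bot.get_obs();print(o['grip_width'],o['tool_pos'])
c,i=grab('wrist','w4')
h=cv2.cvtColor(i,cv2.COLOR_BGR2HSV); m=((h[...,1]<50)&(h[...,2]>85)).astype(np.uint8)
for cn in cv2.findContours(m,0,1)[0]:
  if cv2.contourArea(cn)>800:
    P=np.array([onz(c,*p,15)[:2] for p in cn[:,0]],np.float32)
    print(cv2.boundingRect(cn),cv2.minAreaRect(P))
E
```

```text
91.26586383920504 [ 452.13749507 -310.68141122  115.37684149]
(53, 367, 366, 33) ((264.4889831542969, -112.33319091796875), (461.8480529785156, 55.93368911743164), 69.93427276611328)
(178, 298, 34, 36) ((366.12921142578125, -125.28866577148438), (34.302146911621094, 46.026920318603516), 69.2728271484375)
(412, 229, 63, 40) ((343.28662109375, -396.0248107910156), (80.32609558105469, 28.573543548583984), 26.13413429260254)
(173, 229, 62, 40) ((431.21160888671875, -172.92257690429688), (28.730377197265625, 80.28079223632812), 20.638259887695312)
(567, 223, 73, 95) ((258.2700500488281, -574.4623413085938), (124.5114517211914, 72.17987823486328), 14.451242446899414)
(310, 115, 29, 133) ((452.8990478515625, -311.3269958496094), (25.821651458740234, 129.8831329345703), 68.68399810791016)
(0, 59, 107, 261) ((529.1194458007812, -45.24955749511719), (116.28230285644531, 280.0754089355469), 51.868896484375)
```

Request:
jog_arm(targets=[{"xyz": [0.012, 0.003, 0.5], "spin": 0}, {"xyz": [0, 0, 0.5], "spin": 0}, {"xyz": [0, 0, 0.3], "spin": 0}, {"xyz": [0, 0, 0.105], "spin": 0}, {"xyz": [0, 0, 0], "spin": 0}, {"xyz": [0, 0, 0], "spin": 0}, {"xyz": [0, 0, 0], "spin": 0}, {"xyz": [0, 0, 0], "spin": 0}, {"xyz": [0, 0, 0], "spin": 0}, {"xyz": [0, 0, 0], "spin": 0}])

```text
time: 7.85
tool_pos: [453.0, -311.2, 3.0]
tcp_rot: [3.142, -0.0, -0.375]
contact_force: [-0.7, 0.9, 0.0]
grip_width: 91.9
finger_force: 0.0
```

Request:
jog_arm(targets=[{"xyz": [0, 0, 0], "spin": 0}, {"xyz": [0, 0, 0], "spin": 0}, {"xyz": [0, 0, 0], "spin": 0}, {"xyz": [0, 0, 0], "spin": 0}, {"xyz": [0, 0, 0], "spin": 0}, {"xyz": [0, 0, 0], "spin": 0}, {"xyz": [0, 0, 0], "spin": 0}, {"xyz": [0, 0, 0], "spin": 0}, {"xyz": [0, 0, 0], "spin": 0}, {"xyz": [0, 0, 0], "spin": 0}], gripper=0)

```text
time: 9.1
tool_pos: [452.9, -311.2, 2.9]
tcp_rot: [3.142, -0.0, -0.375]
contact_force: [0.2, -0.2, -1.1]
grip_width: 0.7
finger_force: 0.0
```

```bash
python3 - <<'E'
from h import *
c,i=grab('wrist','w5'); 
cs,s=grab('scene','s5'); cd,d=grab('side','d5')
for p in ([452.9,-311.3,15],[452.9,-311.3,3]): print(proj(c,p),proj(cs,p),proj(cd,p))
k=cv2.resize(s[130:280,140:300],(400,375),interpolation=cv2.INTER_CUBIC)
k2=cv2.resize(d[80:230,300:460],(400,375),interpolation=cv2.INTER_CUBIC)
cv2.imwrite('pics/chk.png',np.vstack([np.hstack([k,k2]),np.hstack([cv2.resize(i[150:340,150:490],(400,225)),np.zeros((225,400,3),np.uint8)])]))
E
```

```text
[324.21490564 232.53868987] [216.37427113 204.75787541] [374.60512574 157.35267232]
[324.13732604 225.23582379] [217.00804415 208.21753639] [374.35766786 159.93500201]
```

View pics/chk.png

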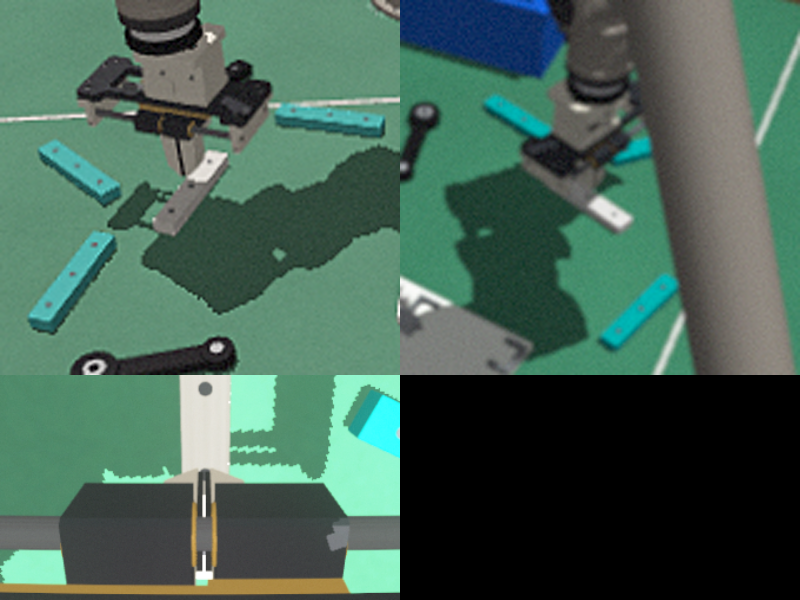

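The side and wrist views show the closed fingertips hovering above the bar at scene crop (183,173) rather than around it. The real fingertips seem to be well above the reported TCP, so I'll quantify that offset from the saved pictures.

```bash
python3 - <<'E'
from h import *
# camera pose relative to tool is rigid -> rebuild w4 case at current pose
o=bot.get_obs();c=bot.get_calibration('wrist');t=o['tool_pos'];w=o['tcp_rot'][2]
ex=np.array([np.cos(w),np.sin(w),0]);ey=np.array([np.sin(w),-np.cos(w),0])
for h in(0,10,20,25,30,35,40):
    L=proj(c,t+ex*9.5+ey*45.65+[0,0,h]);R=proj(c,t+ex*9.5-ey*45.65+[0,0,h]);print(h,L,R)
i=cv2.imread('pics/w4.png');H=cv2.cvtColor(i,cv2.COLOR_BGR2HSV);m=((H[...,1]<50)&(H[...,2]>85))
for y in range(228,272,4): print(y,[ (r.min(),r.max()) for r in (np.where(m[y,150:260])[0]+150,np.where(m[y,390:490])[0]+390) if len(r)])
# scene fingertip: dark/grey finger pixels column around tip
s=cv2.imread('pics/s5.png');
for z in(3,20,30,35,40):print(z,proj(bot.get_calibration('scene'),[t[0],t[1],z]))
h=cv2.cvtColor(s,cv2.COLOR_BGR2HSV)
for y in range(186,212,2):print(y,[(int(h[y,x,1]),int(h[y,x,2])) for x in range(206,224,2)])
E
```

```text
0 [395.0564496  211.34057803] [253.05969668 211.33458611]
10 [398.62014956 216.74732292] [249.61522431 216.74386919]
20 [402.55019417 222.71403598] [245.81635943 222.71380463]
25 [404.67052041 225.93500148] [243.76667031 225.93669931]
30 [406.90546044 229.3314646 ] [241.60607938 229.3353447 ]
35 [409.26444929 232.91799894] [239.32544555 232.92435189]
40 [411.75797164 236.71081568] [236.91460906 236.71997623]
228 []
232 [(np.int64(221), np.int64(234)), (np.int64(412), np.int64(425))]
236 [(np.int64(208), np.int64(231)), (np.int64(415), np.int64(439))]
240 [(np.int64(199), np.int64(228)), (np.int64(418), np.int64(447))]
244 [(np.int64(194), np.int64(225)), (np.int64(421), np.int64(451))]
248 [(np.int64(190), np.int64(223)), (np.int64(423), np.int64(456))]
252 [(np.int64(186), np.int64(220)), (np.int64(426), np.int64(460))]
256 [(np.int64(182), np.int64(217)), (np.int64(429), np.int64(464))]
260 [(np.int64(177), np.int64(214)), (np.int64(432), np.int64(468))]
264 [(np.int64(173), np.int64(212)), (np.int64(434), np.int64(473))]
268 [(np.int64(173), np.int64(209)), (np.int64(437), np.int6
[... 802 characters left out ...]
147), (30, 136), (29, 70), (31, 138), (26, 127), (14, 219), (10, 226), (11, 226)]
200 [(87, 146), (82, 150), (93, 150), (38, 126), (25, 131), (11, 225), (11, 228), (11, 225), (12, 229)]
202 [(82, 146), (84, 149), (90, 148), (92, 153), (18, 126), (16, 113), (17, 199), (12, 191), (18, 185)]
204 [(83, 150), (85, 153), (95, 148), (19, 122), (17, 121), (26, 50), (12, 125), (15, 119), (19, 109)]
206 [(93, 115), (98, 109), (22, 129), (23, 122), (15, 123), (18, 125), (15, 121), (19, 110), (18, 113)]
208 [(86, 139), (56, 122), (19, 122), (15, 122), (10, 125), (17, 120), (18, 115), (14, 111), (59, 82)]
210 [(76, 64), (22, 125), (19, 121), (15, 119), (13, 121), (13, 114), (18, 113), (34, 91), (95, 78)]
```

Both views put the real fingertips about 30–34 mm above the reported TCP. I'll open, then descend in small steps while watching the force.

Request:
jog_arm(targets=[{"xyz": [0, 0, 0], "spin": 0}, {"xyz": [0, 0, 0], "spin": 0}, {"xyz": [0, 0, 0], "spin": 0}, {"xyz": [0, 0, 0], "spin": 0}, {"xyz": [0, 0, 0], "spin": 0}, {"xyz": [0, 0, 0], "spin": 0}, {"xyz": [0, 0, 0.1], "spin": 0}, {"xyz": [0, 0, 0.1], "spin": 0}, {"xyz": [0, 0, 0.05], "spin": 0}, {"xyz": [0, 0, 0], "spin": 0}], gripper=100)

```text
time: 10.5
tool_pos: [452.7, -311.0, -17.6]
tcp_rot: [-3.141, 0.001, -0.375]
contact_force: [0.5, -0.6, -0.1]
grip_width: 91.1
finger_force: 0.0
```

```bash
python3 - <<'E'
from h import *
o=bot.get_obs();print(o['tool_pos'],o['contact_force'])
s=bot.capture('scene');cv2.imwrite('pics/s6.png',s);h=cv2.cvtColor(s,cv2.COLOR_BGR2HSV);cs=bot.get_calibration('scene')
t=o['tool_pos'];w=o['tcp_rot'][2];ey=np.array([np.sin(w),-np.cos(w),0])
for sg in(1,-1):print([proj(cs,t*[1,1,0]+sg*ey*55+[0,0,z]).round(1).tolist() for z in(0,10,20)])
cv2.imwrite('pics/s6c.png',cv2.resize(s[150:250,160:280],(720,600),interpolation=cv2.INTER_CUBIC))
E
```

```text
[ 452.66552676 -310.99793288  -17.6440044 ] [ 0.49232204 -0.55690586 -0.11238062]
[[199.6, 205.4], [199.0, 202.6], [198.4, 199.7]]
[[235.5, 212.7], [235.0, 209.8], [234.6, 206.9]]
```

View pics/s6c.png

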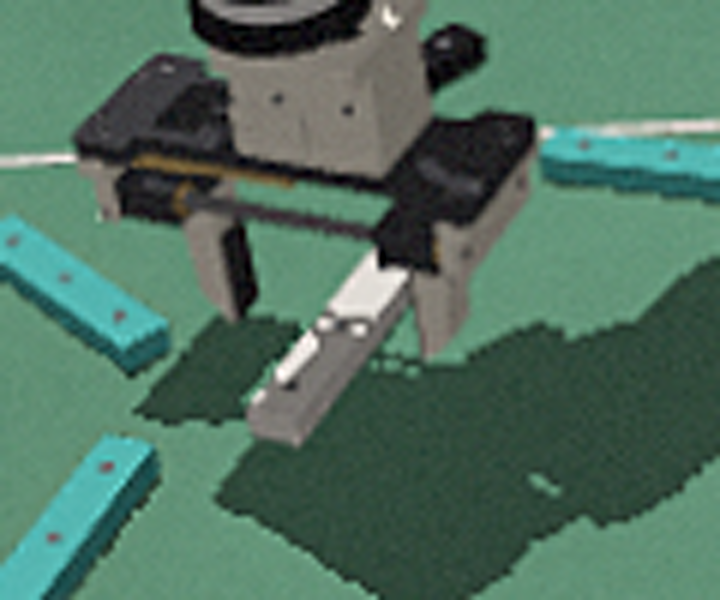

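The crop shows the fingertips at (235,320) and (430,360), beside the bar and about 12–14 mm above the bench. I'll go 8 mm lower and close.

Request:
jog_arm(targets=[{"xyz": [0, 0, 0.05], "spin": 0}, {"xyz": [0, 0, 0.05], "spin": 0}, {"xyz": [0, 0, 0], "spin": 0}, {"xyz": [0, 0, 0], "spin": 0}, {"xyz": [0, 0, 0], "spin": 0}, {"xyz": [0, 0, 0], "spin": 0}, {"xyz": [0, 0, 0], "spin": 0}, {"xyz": [0, 0, 0], "spin": 0}, {"xyz": [0, 0, 0], "spin": 0}, {"xyz": [0, 0, 0], "spin": 0}], gripper=0)

```text
time: 11.8
tool_pos: [452.9, -311.3, -25.0]
tcp_rot: [3.141, -0.0, -0.375]
contact_force: [-0.8, -0.3, 1.0]
grip_width: 24.6
finger_force: 30.0
```

Gripped: 24.6 mm at 30 N. The bar's underside is at TCP z + 25. Lift and move over the slot.

```bash
python3 - <<'E'
from h import *
plan(506,-36.6,95,-0.135,8,start=[452.9,-311.3,79,-0.375])
E
```

```text
[-0.08, -0.43, -0.025] -0.3
[-0.067, -0.432, -0.025] -0.3
[-0.054, -0.434, -0.025] -0.3
[-0.041, -0.435, -0.025] -0.3
[-0.028, -0.436, -0.025] -0.3
[-0.015, -0.437, -0.025] -0.3
[-0.002, -0.437, -0.025] -0.3
[0.011, -0.437, -0.025] -0.3
end [506.  -36.6  95. ] -0.135 t 11.8
```

Request:
jog_arm(targets=[{"xyz": [0, 0, -0.6], "spin": 0}, {"xyz": [0, 0, -0.7], "spin": 0}, {"xyz": [-0.08, -0.43, -0.025], "spin": -0.3}, {"xyz": [-0.067, -0.432, -0.025], "spin": -0.3}, {"xyz": [-0.054, -0.434, -0.025], "spin": -0.3}, {"xyz": [-0.041, -0.435, -0.025], "spin": -0.3}, {"xyz": [-0.028, -0.436, -0.025], "spin": -0.3}, {"xyz": [-0.015, -0.437, -0.025], "spin": -0.3}, {"xyz": [-0.002, -0.437, -0.025], "spin": -0.3}, {"xyz": [0.011, -0.437, -0.025], "spin": -0.3}])

```text
time: 13.05
tool_pos: [505.9, -35.3, 94.7]
tcp_rot: [-3.142, 0.001, -0.134]
contact_force: [-0.2, 0.2, -1.4]
grip_width: 24.8
finger_force: 30.0
```

```bash
python3 - <<'E'
from h import *
o=bot.get_obs();print(o['tool_pos'],o['tcp_rot'],o['grip_width'])
c,i=grab('wrist','w6');np.save('w6.npy',c)
w=-0.135;cc,s=np.cos(w),np.sin(w);O=np.array([526.1,36.3])
for n,(x,y,z) in dict(c1=(155,110,12),c2=(155,-110,12),c3=(-85,110,12),c4=(-85,-110,12),sl=(-10,-75,12)).items():
    print(n,proj(c,[*(O+[cc*x-s*y,s*x+cc*y]),z]))
E
```

```text
[505.86053214 -35.32132304  94.70201986] [-3.14155496e+00  6.37041766e-04 -1.34269141e-01] 24.812614371199718
c1 [ 91.39743594 -10.55778165]
c2 [371.01412434 -15.71208654]
c3 [137.08299795 263.75398416]
c4 [360.86051111 264.96963638]
sl [325.0264851  190.52091739]
```

View pics/w6.png

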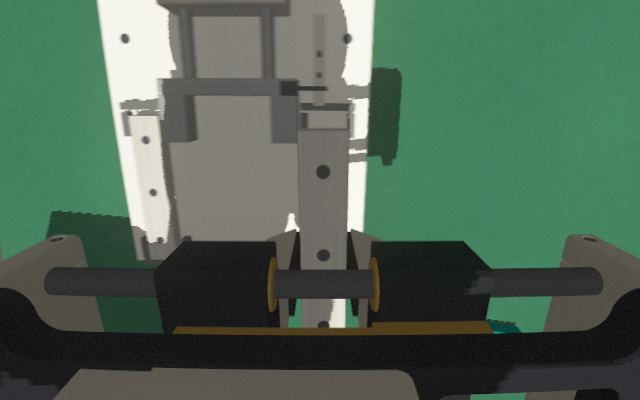

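The wrist view shows the held bar at (300–348, 128–330), the slot's end rib at about (325,107), prongs down to row 142, and plate edges at x≈98 and 374 in the top row. I'll refine the fixture pose from the plate edges and rib.

```bash
python3 - <<'E'
from h import *
c=np.load('w6.npy',allow_pickle=True).item();i=cv2.imread('pics/w6.png');h=cv2.cvtColor(i,cv2.COLOR_BGR2HSV).astype(int)
g=h[...,1]>75
R=[];L=[]
for y in range(2,64,4):
    x=np.where(g[y,340:])[0]; R.append((x[0]+340-.5,y))
    x=np.where(g[y,:140])[0]; L.append((x[-1]+.5,y))
for y in range(170,230,5):
    x=np.where(g[y,340:])[0]; R.append((x[0]+340-.5,y))
for y in range(120,205,5):
    x=np.where(g[y,:145])[0]; L.append((x[-1]+.5,y))
res=[]
for E in(R,L):
    P=np.array([onz(c,*p,12)[:2] for p in E],np.float32); vx,vy,x0,y0=cv2.fitLine(P,cv2.DIST_HUBER,0,.01,.01).ravel()
    r=(P-[x0,y0])@np.array([-vy,vx]);print('ang',np.arctan(vy/vx),'res',r.round(1)); res.append((vx,vy,x0,y0))
w=np.mean([np.arctan(v[1]/v[0]) for v in res]);n=np.array([-np.sin(w),np.cos(w)])
d=[n@np.array(v[2:]) for v in res];print('yaw',w,'width',d[1]-d[0],'mid n',np.mean(d), 'prev mid',n@[526.1,36.3])
for x in(310,325,340):print(x,[(y,int(h[y,x,2])) for y in range(94,134,2)])
for x in(137,147):print(x,[(y,int(h[y,x,2])) for y in range(92,124,2)])
for x in(180,285):print(x,[(y,int(h[y,x,2])) for y in range(132,152,2)])
for y in(118,122):print(y,[(x,int(h[y,x,2])) for x in range(290,362,3)])
ex=np.array([np.cos(w),np.sin(w)])
for nm,u,v,z,X in(('rib20',325,111,20,59),('rib12',325,111,12,59),('prong24',180,142,24,35),('prong44',180,142,44,35),('setrib',143,112,20,59)):
    print(nm,'origin along x:',ex@onz(c,u,v,z)[:2]-X)
print('prev',ex@[526.1,36.3])
E
```

```text
ang -0.14673227 res [-0.2 -0.4  0.3  0.1 -0.  -0.2 -0.3  0.3  0.2  0.  -0.1 -0.3  0.4  0.2
  0.1 -0.1 -0.4  0.2  0.  -0.2  0.4  0.2 -0.  -0.3  0.4  0.1 -0.1 -0.4]
ang -0.14682642 res [ 0.2 -0.2  0.3 -0.1 -0.5 -0.1  0.3 -0.1 -0.4  0.   0.5  0.1 -0.3  0.2
 -0.2  0.3 -0.1 -0.3  0.4  0.2  0.  -0.2 -0.3  0.4  0.2  0.  -0.1 -0.3
 -0.5  0.3  0.2  0.  -0.1]
yaw -0.14677934 width 221.48871 mid n 111.589874 prev mid 112.85331082940102
310 [(94, 133), (96, 130), (98, 134), (100, 133), (102, 128), (104, 71), (106, 71), (108, 71), (110, 95), (112, 133), (114, 131), (116, 132), (118, 133), (120, 132), (122, 135), (124, 131), (126, 131), (128, 105), (130, 95), (132, 110)]
325 [(94, 131), (96, 127), (98, 129), (100, 128), (102, 123), (104, 85), (106, 71), (108, 73), (110, 88), (112, 131), (114, 133), (116, 133), (118, 131), (120, 132), (122, 131), (124, 133), (126, 129), (128, 104), (130, 98), (132, 110)]
340 [(94, 133), (96, 133), (98, 134), (100, 135), (102, 131), (104, 75), (106, 74), (108, 72), (110, 85), (112, 132), (114, 131), (116, 136), (118, 130), (120, 132), (122, 132), (124, 132), (126, 1
[... 766 characters left out ...]
133), (317, 131), (320, 134), (323, 130), (326, 129), (329, 131), (332, 131), (335, 134), (338, 132), (341, 134), (344, 134), (347, 101), (350, 139), (353, 169), (356, 241), (359, 248)]
122 [(290, 91), (293, 89), (296, 85), (299, 88), (302, 73), (305, 70), (308, 110), (311, 131), (314, 130), (317, 132), (320, 133), (323, 134), (326, 132), (329, 131), (332, 130), (335, 134), (338, 132), (341, 133), (344, 134), (347, 100), (350, 138), (353, 173), (356, 244), (359, 248)]
rib20 origin along x: 516.6900133397394
rib12 origin along x: 516.4825954708687
prong24 origin along x: 514.8260950073822
prong44 origin along x: 517.3259713462196
setrib origin along x: 514.9937483710676
prev 515.1340055882931
```

```bash
cat >> h.py <<'E'
YAW=-0.1468; EX=np.array([np.cos(YAW),np.sin(YAW)]); EY=np.array([-EX[1],EX[0]]); O=516*EX+111.6*EY
def fx(x,y): return O+EX*x+EY*y
def infx(p): d=np.array(p[:2])-O; return np.array([d@EX,d@EY])
E
python3 - <<'E'
from h import *
c=np.load('w6.npy',allow_pickle=True).item();o=bot.get_obs();t=o['tool_pos'];print(t,o['tcp_rot'])
w=o['tcp_rot'][2];e=np.array([np.cos(w),np.sin(w)]);n=np.array([-e[1],e[0]])
z=t[2]+40
for u,v in((324,128),(298.5,180),(348.5,180),(299,135),(348.5,135)):
    d=onz(c,u,v,z)[:2]-t[:2];print((u,v),d@e,d@n)
T=fx(-10,-75);print(T);plan(*T,0,YAW,4)
E
```

```text
[506.30065576 -31.74664623  94.98068189] [-3.13941293e+00  2.85746084e-04 -1.31552678e-01]
(324, 128) 65.34572270908002 -3.6684919272965324
(298.5, 180) 40.22224650532471 8.920509131993702
(348.5, 180) 40.15776187068907 -15.682806012902724
(299, 135) 62.12199796510997 8.165410728565528
(348.5, 135) 62.06329028149828 -15.256419827969248
[505.91117659 -37.80795415]
[0.001, 0.019, 0.297] 0.038
[0.002, 0.019, 0.297] 0.038
[0.001, 0.019, 0.296] 0.038
[0.002, 0.019, 0.297] 0.038
end [505.9 -37.8   0. ] -0.1468 t 13.1
```

Request:
jog_arm(targets=[{"xyz": [0, 0.015, 0], "spin": 0.12}, {"xyz": [0, 0, 0.2], "spin": 0}, {"xyz": [0, 0, 0.3], "spin": 0}, {"xyz": [0, 0, 0.3], "spin": 0}, {"xyz": [0, 0, 0.2], "spin": 0}, {"xyz": [0, 0, 0.15], "spin": 0}, {"xyz": [0, 0, 0], "spin": 0}, {"xyz": [0, 0, 0], "spin": 0}, {"xyz": [0, 0, 0], "spin": 0}, {"xyz": [0, 0, 0], "spin": 0}])

```text
time: 14.35
tool_pos: [506.2, -37.8, 3.4]
tcp_rot: [3.141, -0.001, -0.147]
contact_force: [-0.0, -0.1, -1.9]
grip_width: 24.6
finger_force: 30.0
```

```bash
python3 - <<'E'
from h import *
o=bot.get_obs();t=o['tool_pos'];print(t,o['tcp_rot'],o['contact_force'],infx(t))
c,i=grab('wrist','w7');h=cv2.cvtColor(i,cv2.COLOR_BGR2HSV).astype(int)
# along bar centre line column: far end and rib
u=int(proj(c,[*(t[:2]+EX*60),t[2]+40])[0])
print(u,[(y,int(h[y,u,2])) for y in range(60,140,3)])
for X,z in((65,t[2]+40),(69,20),(69,12)): print(X,z,proj(c,[*(t[:2]+EX*X),z]))
y=int(proj(c,[*(t[:2]+EX*60),t[2]+40])[1])
print(y,[(x,int(h[y,x,2])) for x in range(280,372,3)])
for Y,z in((12.5,t[2]+40),(-12.5,t[2]+40),(16.5,20),(-16.5,20)): print(Y,z,proj(c,[*(t[:2]+EX*60+EY*Y),z]))
E
```

```text
[506.2059057  -37.80435516   3.39731982] [ 3.14141255e+00 -9.95039021e-04 -1.47119024e-01] [-0.03615527 -0.06724857 -1.85263055] [ -9.70896737 -74.95332872]
324 [(60, 127), (63, 127), (66, 125), (69, 120), (72, 124), (75, 124), (78, 80), (81, 81), (84, 84), (87, 121), (90, 124), (93, 126), (96, 124), (99, 123), (102, 125), (105, 66), (108, 63), (111, 65), (114, 65), (117, 124), (120, 126), (123, 124), (126, 124), (129, 87), (132, 102), (135, 102), (138, 105)]
65 43.397319818532196 [324.2214954  128.46188242]
69 20 [324.03960263 117.54442671]
69 12 [323.98583163 116.90555469]
139 [(280, 62), (283, 94), (286, 65), (289, 65), (292, 62), (295, 64), (298, 99), (301, 105), (304, 104), (307, 104), (310, 104), (313, 106), (316, 106), (319, 102), (322, 99), (325, 103), (328, 106), (331, 105), (334, 104), (337, 105), (340, 106), (343, 106), (346, 106), (349, 109), (352, 123), (355, 68), (358, 66), (361, 66), (364, 66), (367, 107), (370, 124)]
12.5 43.397319818532196 [297.94524322 139.15167529]
-12.5 43.397319818532196 [350.4736536  139.14566486]
16.5 20 [293.87714762 134.41516119]
-16.5 20 [354.17136557 134.40862192]
```

Rib edges are within 1 px of prediction. Lower the bar and release it.

Request:
jog_arm(targets=[{"xyz": [0, 0, 0.1], "spin": 0}, {"xyz": [0, 0, 0.07], "spin": 0}, {"xyz": [0, 0, 0.03], "spin": 0}, {"xyz": [0, 0, 0], "spin": 0}, {"xyz": [0, 0, 0], "spin": 0}, {"xyz": [0, 0, 0], "spin": 0}, {"xyz": [0, 0, 0], "spin": 0}, {"xyz": [0, 0, 0], "spin": 0}, {"xyz": [0, 0, 0], "spin": 0}, {"xyz": [0, 0, 0], "spin": 0}])

```text
time: 15.65
tool_pos: [505.4, -37.6, -13.1]
tcp_rot: [3.142, 0.001, -0.147]
contact_force: [-4.0, 1.2, 5.8]
grip_width: 24.6
finger_force: 30.0
```

Request:
jog_arm(targets=[{"xyz": [0, 0, 0], "spin": 0}, {"xyz": [0, 0, 0], "spin": 0}, {"xyz": [0, 0, 0], "spin": 0}, {"xyz": [0, 0, 0], "spin": 0}, {"xyz": [0, 0, 0], "spin": 0}, {"xyz": [0, 0, 0], "spin": 0}, {"xyz": [0, 0, -0.2], "spin": 0}, {"xyz": [0, 0, -0.6], "spin": 0}, {"xyz": [0, 0, -0.6], "spin": 0}, {"xyz": [0, 0, 0], "spin": 0}], gripper=60)

```text
time: 16.9
tool_pos: [508.5, -38.3, 102.5]
tcp_rot: [3.141, -0.008, -0.147]
contact_force: [0.3, -0.6, -0.5]
grip_width: 55.2
finger_force: 0.0
```

```bash
python3 - <<'E'
from h import *
o=bot.get_obs();t=o['tool_pos'];print(t)
c,i=grab('wrist','w8');h=cv2.cvtColor(i,cv2.COLOR_BGR2HSV).astype(int)
for f in((-10,-75),(-10,75)):
  print([proj(c,[*fx(f[0]+dx,f[1]+dy),27]).round(1).tolist() for dx,dy in((65,0),(40,12.5),(40,-12.5),(69,0))])
u,v=proj(c,[*fx(55,-75),27]);u=int(u);v=int(v)
print([(y,int(h[y,u,2])) for y in range(v-15,v+12,2)])
u,v=proj(c,[*fx(30,-75),27]);u=int(u);v=int(v)
print(v,[(x,int(h[v,x,2])) for x in range(u-30,u+31,3)])
# long bar hover plan
plan(421,340.3,60,-0.283-np.pi/2 if 0 else -0.283,20,start=[505.9,-37.8,100,-0.147])
E
```

```text
[508.46656757 -38.28871614 102.51619968]
[[323.4, 121.3], [308.7, 151.4], [338.2, 151.4], [323.4, 116.4]]
[[144.8, 122.4], [134.9, 152.2], [163.1, 152.0], [144.1, 117.6]]
[(106, 124), (108, 70), (110, 78), (112, 105), (114, 127), (116, 240), (118, 123), (120, 123), (122, 114), (124, 208), (126, 223), (128, 224), (130, 225), (132, 225)]
151 [(293, 124), (296, 124), (299, 127), (302, 121), (305, 126), (308, 117), (311, 105), (314, 107), (317, 110), (320, 103), (323, 79), (326, 107), (329, 108), (332, 107), (335, 105), (338, 119), (341, 124), (344, 124), (347, 126), (350, 124), (353, 126)]
[-0.087, -0.226, 0.025] 0.068
[-0.089, -0.225, 0.025] 0.068
[-0.09, -0.225, 0.025] 0.068
[-0.092, -0.224, 0.025] 0.068
[-0.093, -0.224, 0.025] 0.068
[-0.095, -0.223, 0.025] 0.068
[-0.096, -0.222, 0.025] 0.068
[-0.098, -0.222, 0.025] 0.068
[-0.099, -0.221, 0.025] 0.068
[-0.101, -0.22, 0.025] 0.068
[-0.102, -0.219, 0.025] 0.068
[-0.104, -0.219, 0.025] 0.068
[-0.105, -0.218, 0.025] 0.068
[-0.107, -0.218, 0.025] 0.068
[-0.108, -0.216, 0.025] 0.068
[-0.109, -0.216, 0.025] 0.068
[-0.112, -0.216, 0.025] 0.068
[-0.112, -0.214, 0.025] 0.068
[-0.114, -0.214, 0.025] 0.068
[-0.116, -0.213, 0.025] 0.068
end [421.  340.3  60. ] -0.283 t 16.95
```

The short bar sits in its slot within about 1.5 mm. Next, the long bar. I'll grasp it at yaw ≈ -0.28 and later turn by -1.7 rad, which keeps the last joint in range.

```bash
python3 - <<'E'
from h import *
plan(421,340.3,90,-0.283,8,start=[505.9,-37.8,99,-0.147])
E
```

```text
[-0.218, -0.565, 0.014] 0.17
[-0.227, -0.561, 0.014] 0.17
[-0.237, -0.557, 0.014] 0.17
[-0.246, -0.554, 0.014] 0.17
[-0.256, -0.548, 0.014] 0.17
[-0.265, -0.545, 0.014] 0.17
[-0.274, -0.54, 0.014] 0.17
[-0.283, -0.535, 0.014] 0.17
end [421.  340.3  90. ] -0.283 t 16.95
```

Request:
jog_arm(targets=[{"xyz": [-0.218, -0.565, 0.014], "spin": 0.17}, {"xyz": [-0.227, -0.561, 0.014], "spin": 0.17}, {"xyz": [-0.237, -0.557, 0.014], "spin": 0.17}, {"xyz": [-0.246, -0.554, 0.014], "spin": 0.17}, {"xyz": [-0.256, -0.548, 0.014], "spin": 0.17}, {"xyz": [-0.265, -0.545, 0.014], "spin": 0.17}, {"xyz": [-0.274, -0.54, 0.014], "spin": 0.17}, {"xyz": [-0.283, -0.535, 0.014], "spin": 0.17}, {"xyz": [0, 0, 0], "spin": 0}, {"xyz": [0, 0, 0], "spin": 0}], gripper=100)

```text
time: 18.2
tool_pos: [420.3, 339.5, 88.6]
tcp_rot: [3.139, 0.002, -0.283]
contact_force: [-0.2, -0.6, -0.8]
grip_width: 91.8
finger_force: 0.0
```

```bash
python3 - <<'E'
from h import *
o=bot.get_obs();print(o['tool_pos'],o['tcp_rot'],o['grip_width'],o['joint_positions'][[0,5]])
c,i=grab('wrist','w9');np.save('w9.npy',c)
h=cv2.cvtColor(i,cv2.COLOR_BGR2HSV); m=((h[...,1]<50)&(h[...,2]>110)).astype(np.uint8)
t=o['tool_pos']
for cn in cv2.findContours(m,0,1)[0]:
  if cv2.contourArea(cn)>800:
    P=np.array([onz(c,*p,15)[:2] for p in cn[:,0]],np.float32)
    print(cv2.boundingRect(cn),cv2.minAreaRect(P))
E
```

```text
[420.3110305  339.50781043  88.58326125] [ 3.13920945e+00  1.59881053e-03 -2.82507717e-01] 91.76219942734163 [0.53787278 2.39144204]
(52, 367, 368, 33) ((240.35574340820312, 500.79144287109375), (421.7957458496094, 50.99891662597656), 75.09339904785156)
(177, 297, 34, 37) ((334.36907958984375, 498.6353454589844), (31.354740142822266, 43.20723342895508), 73.67990112304688)
(239, 272, 125, 25) ((339.6014099121094, 385.3265380859375), (119.32510375976562, 26.366470336914062), 73.81202697753906)
(0, 235, 81, 82) ((431.601806640625, 631.7303466796875), (56.9546012878418, 112.12555694580078), 37.017818450927734)
(566, 234, 74, 83) ((273.1553649902344, 84.1382827758789), (113.21431732177734, 61.39067840576172), 20.71778678894043)
(171, 229, 64, 40) ((396.56011962890625, 460.9635009765625), (25.649904251098633, 72.92692565917969), 25.690235137939453)
(412, 228, 64, 41) ((335.6100769042969, 250.19644165039062), (73.90077209472656, 26.052412033081055), 31.139156341552734)
(306, 68, 33, 204) ((433.63958740234375, 337.0940856933594), (26.395708084106445, 179.0078582763672), 73.83463287353516)
(518, 0, 122, 89) ((485.5242614746094, 106.22468566894531), (106.08927917480469, 66.15735626220703), 80.67865753173828)
```

The long bar's far end and the side view put its centre at (423,340), with its axis at -0.282. Descend and grasp.

Request:
jog_arm(targets=[{"xyz": [0.027, -0.004, 0.4], "spin": 0}, {"xyz": [0, 0, 0.4], "spin": 0}, {"xyz": [0, 0, 0.3], "spin": 0}, {"xyz": [0, 0, 0.2], "spin": 0}, {"xyz": [0, 0, 0.1], "spin": 0}, {"xyz": [0, 0, 0.035], "spin": 0}, {"xyz": [0, 0, 0], "spin": 0}, {"xyz": [0, 0, 0], "spin": 0}, {"xyz": [0, 0, 0], "spin": 0}, {"xyz": [0, 0, 0], "spin": 0}])

```text
time: 19.5
tool_pos: [423.4, 340.2, -24.6]
tcp_rot: [-3.141, -0.0, -0.283]
contact_force: [0.9, -0.2, -0.3]
grip_width: 91.6
finger_force: 0.0
```

Request:
jog_arm(targets=[{"xyz": [0, 0, 0], "spin": 0}, {"xyz": [0, 0, 0], "spin": 0}, {"xyz": [0, 0, 0], "spin": 0}, {"xyz": [0, 0, 0], "spin": 0}, {"xyz": [0, 0, 0], "spin": 0}, {"xyz": [0, 0, 0], "spin": 0}, {"xyz": [0, 0, 0], "spin": 0}, {"xyz": [0, 0, 0], "spin": 0}, {"xyz": [0, 0, 0], "spin": 0}, {"xyz": [0, 0, 0], "spin": 0}], gripper=0)

```text
time: 20.75
tool_pos: [423.2, 340.0, -24.9]
tcp_rot: [3.141, 0.0, -0.283]
contact_force: [0.6, -0.6, 1.1]
grip_width: 24.4
finger_force: 30.0
```

```bash
python3 - <<'E'
from h import *
o=bot.get_obs();print(o['tool_pos'],o['tcp_rot'],o['grip_width'])
t=o['tool_pos']
p=fx(3,0);print(p); plan(*p,95,YAW+np.pi/2-np.pi,1,start=[*p,95,-0.282])
# explicit turn of -1.707 i.e. spin +? target yaw 1.424
w=-0.282;P=np.array([423.2,340.0,95.]);S=P.copy();T=np.array([*p,95.]);n=18;dw=(YAW+np.pi/2-w)/n
for k in range(n):
    d=S+(T-S)*(k+1)/n-P;c,s=np.cos(w),np.sin(w);q=np.round(np.array([c*d[0]+s*d[1],s*d[0]-c*d[1],-d[2]])/80,3);sp=round(-dw/.1,3)
    print(q.tolist(),sp);l=q*80;P+=[c*l[0]+s*l[1],s*l[0]-c*l[1],-l[2]];w-=sp*.1
print(P,w)
E
```

```text
[423.21108208 340.00780783 -24.8882344 ] [ 3.14139801e+00  1.26562766e-05 -2.83185352e-01] 24.384742788035663
[529.74184931  34.48380913]
[0.0, -0.0, -0.0] 14.356
end [529.7  34.5  95. ] -1.7176 t 20.75
[0.13, 0.183, -0.0] -0.948
[0.112, 0.195, -0.0] -0.948
[0.094, 0.204, -0.0] -0.948
[0.073, 0.213, -0.0] -0.948
[0.053, 0.218, -0.0] -0.948
[0.032, 0.222, -0.0] -0.948
[0.011, 0.225, -0.0] -0.948
[-0.01, 0.224, -0.0] -0.948
[-0.032, 0.223, -0.0] -0.948
[-0.052, 0.218, -0.0] -0.948
[-0.073, 0.213, -0.0] -0.948
[-0.093, 0.204, -0.0] -0.948
[-0.112, 0.195, -0.0] -0.948
[-0.129, 0.184, -0.0] -0.948
[-0.147, 0.17, -0.0] -0.948
[-0.162, 0.156, -0.0] -0.948
[-0.175, 0.14, -0.0] -0.948
[-0.189, 0.123, -0.0] -0.948
[529.76741446  34.46270712  95.        ] 1.4243999999999999
```

Request:
jog_arm(targets=[{"xyz": [0, 0, -0.75], "spin": 0}, {"xyz": [0, 0, -0.75], "spin": 0}, {"xyz": [0.13, 0.183, 0], "spin": -0.948}, {"xyz": [0.112, 0.195, 0], "spin": -0.948}, {"xyz": [0.094, 0.204, 0], "spin": -0.948}, {"xyz": [0.073, 0.213, 0], "spin": -0.948}, {"xyz": [0.053, 0.218, 0], "spin": -0.948}, {"xyz": [0.032, 0.222, 0], "spin": -0.948}, {"xyz": [0.011, 0.225, 0], "spin": -0.948}, {"xyz": [-0.01, 0.224, 0], "spin": -0.948}])

```text
time: 22.0
tool_pos: [470.3, 203.7, 94.8]
tcp_rot: [-3.142, 0.001, 0.478]
contact_force: [-0.0, 0.7, -0.9]
grip_width: 24.3
finger_force: 30.0
```

Request:
jog_arm(targets=[{"xyz": [-0.032, 0.223, 0], "spin": -0.948}, {"xyz": [-0.052, 0.218, 0], "spin": -0.948}, {"xyz": [-0.073, 0.213, 0], "spin": -0.948}, {"xyz": [-0.093, 0.204, 0], "spin": -0.948}, {"xyz": [-0.112, 0.195, 0], "spin": -0.948}, {"xyz": [-0.129, 0.184, 0], "spin": -0.948}, {"xyz": [-0.147, 0.17, 0], "spin": -0.948}, {"xyz": [-0.162, 0.156, 0], "spin": -0.948}, {"xyz": [-0.175, 0.14, 0], "spin": -0.948}, {"xyz": [-0.189, 0.123, 0], "spin": -0.948}])

```text
time: 23.25
tool_pos: [529.3, 33.9, 94.8]
tcp_rot: [-3.141, -0.0, 1.426]
contact_force: [0.8, -0.5, -1.2]
grip_width: 24.8
finger_force: 30.0
```

Request:
jog_arm(targets=[{"xyz": [0, 0, 0], "spin": 0}, {"xyz": [0, 0, 0], "spin": 0}, {"xyz": [0, 0, 0], "spin": 0}, {"xyz": [0, 0, 0], "spin": 0}, {"xyz": [0, 0, 0], "spin": 0}, {"xyz": [0, 0, 0], "spin": 0}, {"xyz": [0, 0, 0], "spin": 0}, {"xyz": [0, 0, 0], "spin": 0}, {"xyz": [0, 0, 0], "spin": 0}, {"xyz": [0, 0, 0], "spin": 0}])

```text
time: 24.5
tool_pos: [529.5, 34.4, 95.1]
tcp_rot: [3.142, 0.0, 1.423]
contact_force: [-0.4, 1.1, -1.8]
grip_width: 24.2
finger_force: 30.0
```

```bash
python3 - <<'E'
from h import *
o=bot.get_obs();t=o['tool_pos'];w=o['tcp_rot'][2];print(t,o['tcp_rot'],o['grip_width'],infx(t),'yaw err',w-np.pi/2-YAW)
c,i=grab('wrist','w10');np.save('w10.npy',c)
e=np.array([np.cos(w),np.sin(w)]);n=np.array([np.sin(w),-np.cos(w)]);z=t[2]+40
print('bar pred',[proj(c,[*(t[:2]+e*a+n*b),z]).round(1).tolist() for a,b in((100,0),(90,12.5),(90,-12.5))])
for f in((-10,75),(-10,-75)):print('short pred',[proj(c,[*fx(f[0]+a,f[1]+b),27]).round(1).tolist() for a,b in((65,0),(-65,0),(0,12.5),(0,-12.5))])
cv2.imwrite('pics/w10v.png',i)
E
```

```text
[529.46084964  34.38449179  95.14152145] [3.14152482e+00 6.54820879e-05 1.42312803e+00] 24.184312800229005 [ 2.73655018 -0.13935185] yaw err -0.0008682958703272459
bar pred [[321.7, 48.5], [349.4, 72.3], [294.0, 72.3]]
short pred [[388.0, 104.7], [224.6, 105.0], [305.9, 88.1], [306.3, 120.6]]
short pred [[378.7, 272.8], [238.8, 272.7], [308.5, 260.8], [308.9, 284.7]]
```

View pics/w10v.png

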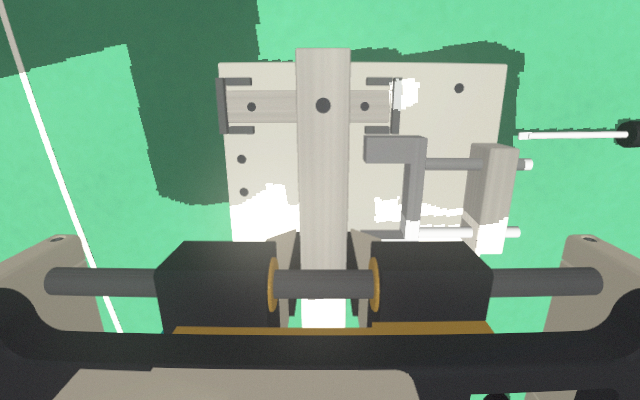

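The long bar is centred: its end is at row 48, as predicted. The filled-slot bar spans 226–389 and the prong face is at x≈363. Lower it onto the short bars.

Request:
jog_arm(targets=[{"xyz": [0, 0, 0.25], "spin": 0}, {"xyz": [0, 0, 0.3], "spin": 0}, {"xyz": [0, 0, 0.25], "spin": 0}, {"xyz": [0, 0, 0.2], "spin": 0}, {"xyz": [0, 0, 0.1], "spin": 0}, {"xyz": [0, 0, 0.04], "spin": 0}, {"xyz": [0, 0, 0.01], "spin": 0}, {"xyz": [0, 0, 0], "spin": 0}, {"xyz": [0, 0, 0], "spin": 0}, {"xyz": [0, 0, 0], "spin": 0}])

```text
time: 25.8
tool_pos: [529.6, 34.4, 3.4]
tcp_rot: [3.141, 0.0, 1.423]
contact_force: [0.3, 0.3, -2.4]
grip_width: 24.4
finger_force: 30.0
```

Request:
jog_arm(targets=[{"xyz": [0, 0, 0.008], "spin": 0}, {"xyz": [0, 0, 0.008], "spin": 0}, {"xyz": [0, 0, 0], "spin": 0}, {"xyz": [0, 0, 0], "spin": 0}, {"xyz": [0, 0, 0], "spin": 0}, {"xyz": [0, 0, 0], "spin": 0}, {"xyz": [0, 0, 0], "spin": 0}, {"xyz": [0, 0, 0], "spin": 0}, {"xyz": [0, 0, 0], "spin": 0}, {"xyz": [0, 0, 0], "spin": 0}])

```text
time: 27.05
tool_pos: [529.5, 34.4, 2.1]
tcp_rot: [3.141, 0.0, 1.423]
contact_force: [-1.0, -0.2, 5.9]
grip_width: 24.3
finger_force: 30.0
```

Resting with about 6–8 N. Slide towards the stop (+tool y).

Request:
jog_arm(targets=[{"xyz": [0, 0.04, 0], "spin": 0}, {"xyz": [0, 0.05, 0], "spin": 0}, {"xyz": [0, 0.05, 0], "spin": 0}, {"xyz": [0, 0.05, 0], "spin": 0}, {"xyz": [0, 0.05, 0], "spin": 0}, {"xyz": [0, 0.04, 0], "spin": 0}, {"xyz": [0, 0.03, 0], "spin": 0}, {"xyz": [0, 0.02, 0], "spin": 0}, {"xyz": [0, 0, 0], "spin": 0}, {"xyz": [0, 0, 0], "spin": 0}])

```text
time: 28.3
tool_pos: [553.7, 30.9, 2.0]
tcp_rot: [-3.138, 0.0, 1.423]
contact_force: [-7.9, 0.7, 10.7]
grip_width: 24.8
finger_force: 30.0
```

```bash
python3 - <<'E'
from h import *
o=bot.get_obs();t=o['tool_pos'];f=np.array(o['contact_force']);print(t,infx(t),'push',f[:2]@EX,f[:2]@EY,f[2],o['moment'])
c,i=grab('wrist','w11');h=cv2.cvtColor(i,cv2.COLOR_BGR2HSV).astype(int)
u,v=proj(c,[*fx(35,42),44]);print('prong rest face',u,v)
v=int(v);print([(x,int(h[v,x,2])) for x in range(int(u)-30,int(u)+50,3)])
for X in(54,60,75,80):print(X,proj(c,[*fx(-10+65,X),27]))
E
```

```text
[553.66372363  30.89564271   2.03265003] [27.18942879 -0.05044125] push -7.94217729552951 -0.4529327110716022 10.689841998625862 [ 0.17812746  1.23504743 -0.05728914]
prong rest face 337.3924742733077 176.8297431637838
[(307, 195), (310, 197), (313, 195), (316, 201), (319, 198), (322, 200), (325, 203), (328, 202), (331, 201), (334, 205), (337, 200), (340, 198), (343, 193), (346, 191), (349, 139), (352, 153), (355, 149), (358, 151), (361, 153), (364, 151), (367, 152), (370, 151), (373, 151), (376, 151), (379, 150), (382, 150), (385, 152)]
54 [374.32867346 147.31400383]
60 [374.82131269 135.81933695]
75 [376.06587813 106.12932076]
80 [376.48411284  95.9273955 ]
```

Request:
jog_arm(targets=[{"xyz": [0, 0.03, -0.004], "spin": 0}, {"xyz": [0, 0.03, 0], "spin": 0}, {"xyz": [0, 0.03, 0], "spin": 0}, {"xyz": [0, 0.03, 0], "spin": 0}, {"xyz": [0, 0.02, 0], "spin": 0}, {"xyz": [0, 0, 0], "spin": 0}, {"xyz": [0, 0, 0], "spin": 0}, {"xyz": [0, 0, 0], "spin": 0}, {"xyz": [0, 0, 0], "spin": 0}, {"xyz": [0, 0, 0], "spin": 0}])

```text
time: 29.6
tool_pos: [562.6, 29.6, 2.1]
tcp_rot: [-3.133, 0.0, 1.423]
contact_force: [-12.3, 1.5, 13.9]
grip_width: 24.7
finger_force: 30.0
```

```bash
python3 - <<'E'
from h import *
o=bot.get_obs();t=o['tool_pos'];f=np.array(o['contact_force']);print(t,infx(t),o['tcp_rot'],'push',f[:2]@EX,f[:2]@EY,f[2])
c,i=grab('wrist','w12');h=cv2.cvtColor(i,cv2.COLOR_BGR2HSV).astype(int)
v=180
r=[int(h[v,x,2]) for x in range(300,420)];print(list(zip(range(300,420,2),r[::2])))
for u in(340,345,350,355,400):print(u,infx(onz(c,u,v,43)))
cs,s=grab('scene','s12')
print([proj(cs,[*fx(x,-68),56]).round(1).tolist() for x in(35,60,85,110)])
print([proj(cs,[*fx(38.5,y),42]).round(1).tolist() for y in(100,-100)])
A=cv2.resize(s[190:270,290:400],(660,480),interpolation=cv2.INTER_CUBIC)
cv2.imwrite('pics/end.png',A)
E
```

```text
[562.56533892  29.577659     2.06911394] [36.18808606 -0.05218032] [-3.13334808e+00  3.56916334e-04  1.42337274e+00] push -12.354516110124933 -0.3378178166575713 13.941529244634467
[(300, 193), (302, 192), (304, 192), (306, 194), (308, 193), (310, 194), (312, 189), (314, 197), (316, 198), (318, 201), (320, 198), (322, 195), (324, 199), (326, 198), (328, 198), (330, 195), (332, 198), (334, 200), (336, 196), (338, 195), (340, 194), (342, 193), (344, 187), (346, 186), (348, 159), (350, 149), (352, 147), (354, 151), (356, 149), (358, 148), (360, 149), (362, 148), (364, 148), (366, 150), (368, 145), (370, 151), (372, 149), (374, 150), (376, 147), (378, 147), (380, 149), (382, 148), (384, 145), (386, 148), (388, 146), (390, 145), (392, 147), (394, 147), (396, 147), (398, 147), (400, 149), (402, 147), (404, 149), (406, 146), (408, 150), (410, 148), (412, 148), (414, 147), (416, 149), (418, 146)]
340 [45.48077041 40.18172772]
345 [47.92863433 40.18636171]
350 [50.37655123 40.1911667 ]
355 [52.82468501 40.19614321]
400 [74.89498766 40.24877414]
[[320.2, 210.5], [319.6, 216.9], [319.0, 223.6], [318.3, 230.5]]
[[387.3, 218.4], [307.4, 215.2]]
```

View pics/end.png

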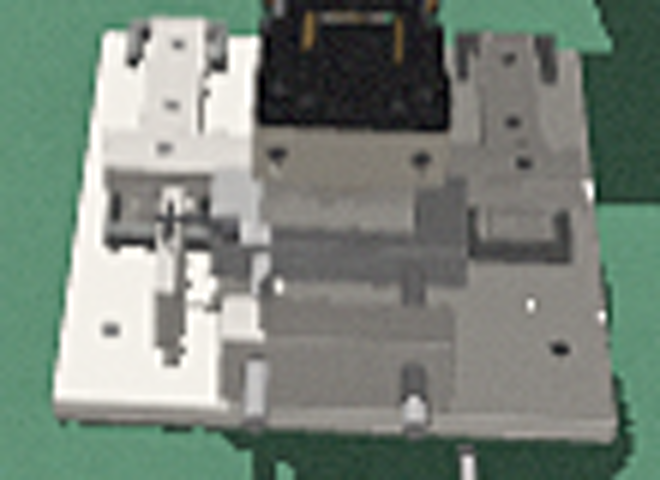

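The crop shows the bar across both short bars, flush with both prongs, and the pointer near (170,220) between the pins. The stop is at about 14 mm, so I'll nudge slightly further to mid-window and ease the downforce.

Request:
jog_arm(targets=[{"xyz": [0, 0.01, -0.004], "spin": 0}, {"xyz": [0, 0.01, 0], "spin": 0}, {"xyz": [0, 0, 0], "spin": 0}, {"xyz": [0, 0, 0], "spin": 0}, {"xyz": [0, 0, 0], "spin": 0}, {"xyz": [0, 0, 0], "spin": 0}, {"xyz": [0, 0, 0], "spin": 0}, {"xyz": [0, 0, 0], "spin": 0}, {"xyz": [0, 0, 0], "spin": 0}, {"xyz": [0, 0, 0], "spin": 0}])

```text
time: 30.95
tool_pos: [563.7, 29.4, 2.1]
tcp_rot: [-3.132, 0.0, 1.423]
contact_force: [-13.7, 1.5, 13.8]
grip_width: 24.1
finger_force: 30.0
```

```bash
python3 - <<'E'
from h import *
o=bot.get_obs();t=o['tool_pos'];f=np.array(o['contact_force']);print(t,infx(t),o['tcp_rot'],'push',f[:2]@EX,f[:2]@EY,f[2])
c,i=grab('wrist','w13');h=cv2.cvtColor(i,cv2.COLOR_BGR2HSV).astype(int)
a=cv2.imread('pics/w10.png');ca=np.load('w10.npy',allow_pickle=True).item();ha=cv2.cvtColor(a,cv2.COLOR_BGR2HSV).astype(int)
# prong face at rest vs now, row profile through prong top at y=+42, z=44
for H,cc,X in((ha,ca,35),(h,c,50)):
    u,v=proj(cc,[*fx(X,42),44]);u,v=int(u),int(v);g=H[v,u-15:u+16,2]
    k=np.argmax(np.abs(np.convolve(g,[1,1,1,-1,-1,-1],'valid')))+u-15+2.5
    print('face px',k,v,'x=',infx(onz(cc,k,v,44))[0])
# far end of the bar: centring
u,v=proj(c,[*(t[:2]+EY*100),42]);print('end pred',u,v,[(y,int(h[y,int(u),2])) for y in range(int(v)-10,int(v)+11,2)])
# set bar ends
for x in(55,59,-75,-79):print(x,proj(c,[*fx(x,75),27]).round(1))
v=int(proj(c,[*fx(55,75),27])[1]);print(v,[(x,int(h[v,x,2])) for x in list(range(195,240,3))+list(range(350,400,3))])
E
```

```text
[563.67635883  29.40626573   2.07207565] [37.31222634 -0.05921756] [-3.13228871e+00  3.86063149e-04  1.42335395e+00] push -13.79828346618766 -0.4819347084675015 13.784736932431471
face px 362.5 149 x= 33.73155020453919
face px 347.5 176 x= 50.2202873566686
end pred 320.6551996019346 48.57216722802622 [(38, 223), (40, 219), (42, 214), (44, 214), (46, 216), (48, 191), (50, 200), (52, 201), (54, 203), (56, 203), (58, 203)]
55 [356.  106.1]
59 [363.9 106.1]
-75 [107.  108.1]
-79 [ 99.7 108.2]
106 [(195, 194), (198, 191), (201, 193), (204, 192), (207, 192), (210, 195), (213, 196), (216, 193), (219, 191), (222, 195), (225, 131), (228, 93), (231, 90), (234, 90), (237, 110), (350, 179), (353, 189), (356, 187), (359, 209), (362, 218), (365, 110), (368, 124), (371, 121), (374, 123), (377, 199), (380, 217), (383, 218), (386, 215), (389, 215), (392, 218), (395, 218), (398, 218)]
```

The stop is pressed in by about 15–16.5 mm, with the bar centred and the short bars in place. Handing in.

```bash
python3 -c "
from plant import bot
print(bot.close_job())"
```

```text
the job is handed in; nothing more can be done
None
```

I handed the job in at about 31 s: the short bar lies released in its slot, and the long bar is centred across both short bars and held against the stop, pressed in about 16 mm (about 10 N by the spring rate); no verdict was returned.

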